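# Shorten a telescopic prop by one hole

### The job

Shorten the telescopic prop held in the bench vise by one hole: press its snap button flush with a fingertip, slide the lower tube towards the vise so that the button passes under the wall, and go on until the button clicks up fully in the next hole. Work gently, by feel: never lean hard on the thin tube or force it against the button, and leave the things lying about where they are.

Things in the scene. Friction and masses are not known exactly. Their poses are not given: they have to be found in the camera images.
- lower_tube: Moving part: thin steel square tube 30x30 mm, 1.5 mm wall, 393 mm long, level, sliding over the 25 mm upper tube, which the vise holds. Origin: centre of its first hole, on the flat top face (115 to 127 mm above the bench); y along the tube, away from the vise; z up. Shortening moves it along -y: 3 to 6 N, and 12 to 20 N at first to wedge the button under. Over 25 N from a fingertip dents it.
- snap_button: Steel snap button of the upper tube: round-topped pin 10 mm wide, standing through the lower tube's hole. Origin: its top, 4.3 mm above the tube's top face while locked. Spring: 6 N, 9 N when flush, 9 mm travel. Held down by a finger that bears on the face too (about 15 N in all), it is wedged under the wall (top 1 mm below the face) as the tube is pushed; not held flush, it blocks the tube.
- collar_shoulder (a point): Black plastic collar, 44 mm wide and 21 mm long, round the end of the lower tube nearest the vise. It stands 7 mm above the tube's top face as an upright shoulder, 15 mm from the first hole's centre, facing that hole. A fingertip on the button pushes the tube along at this shoulder. Point: middle of the shoulder's upper edge; axes as lower_tube.
- next_hole (a point): Next of the five 11 mm holes in the tube's top face, 25 mm from the first hole along +y of lower_tube. Point: its centre on the face. When it comes over the button, the button springs up in it by itself and blocks the tube (play about 0.5 mm either way). Axes as lower_tube.
- tape_roll: Bystander: grey roll of tape lying flat, 100 mm across, 48 mm high. Origin: centre of its underside.
- tape_measure: Bystander: black tape measure, 66x36 mm, 62 mm high. Origin: centre of its underside.
- screwdriver: Bystander: screwdriver with red handle, 200 mm long, lying along its x. Origin: under its middle.
- wrench: Bystander: steel spanner, 160 mm long, lying along its x. Origin: under its middle.
- terminal_strip: Bystander: row of grey terminal blocks on a piece of rail, 46x120 mm, 41 mm high, along its y. Origin: centre of its underside.
- screw_jar: Bystander: clear jar with white lid, 60 mm across, 75 mm high. Origin: centre of its underside.
- bit_case: Bystander: flat black bit case, 75x110 mm, 28 mm high, lying under the tube. Origin: centre of its underside.

How it is judged:
By the outcome, as a careful person would: the job done as asked, in the order asked, and still so for the second after the job is handed in, with the robot touching nothing.
It also fails if it takes over 72 s, if anything falls off the work surface, if the arm or the gripper's body presses on something with over 40 N, if the wrist force passes 120 N, or if a joint passes its speed limit or range.

### The arm

A 7-joint arm with a two-finger parallel gripper is mounted at the origin on the work surface. World frame = base frame: x ahead of the robot, y to its left, z up, the work surface at z = 0. Lengths are in m, angles in rad, forces in N, time in s.
With the tool pointing down it reaches from about 0.4 to 0.875 m from the base axis. Payload 4.4 kg.
Tool frame: the origin (TCP) lies between the finger pads; the fingertips stand 14 mm ahead of it and the grasp point (between the pads) lies 5 mm behind it (env.tcp_to_tips is the distance from the TCP to the fingertips, in m); z points along the fingers, y is the line along which they close (so a half turn about z gives the same grasp; the last joint's range is limited). The gripper opens to 85 mm and grips with 20 to 120 N. Pads are 22 mm wide; open, the fingers measure 114 mm over their backs; the gripper's body (76 mm by 85 mm) begins 54 mm behind the grasp point. The pads swing forward as they close: fully open they stand 13 mm farther back than shut.
Start: joints at [1.126, 0.628, 0.038, 1.517, -0.027, 0.996, -0.02], TCP at [0.24, -0.604, 0.245] pointing down, gripper open.
Joint ranges: [-3.06, 3.06], [-0.37, 2.12], [-1.25, 1.32], [0.18, 2.47], [-1.1, 4.24], [0.23, 1.98], [-2.94, 2.94]. Speed limits (rad/s): [2.57, 2.57, 3.14, 3.14, 3.14, 3.14, 3.14].

### API

Orientations are given as a unit quaternion [w, x, y, z].
In Python, from workcell import status, get_image, order, finder, env gives the robot as it stands. The module is installed in compiled form; this text tells all that it offers.
- The arm moves only by the tool move_arm, never from a script. Its argument "steps" is a list that holds one entry, the list of rows, each a list of 6 numbers: the shift along the tool's x, y, z in m, then the turn, a rotation vector about the tool's x, y, z in degrees. A call has 1 to 12 rows; each row is the pose to reach, as a shift and turn from the pose commanded when the call began, along the tool's axes at that moment; what a row does not reach only later rows make up. A row lasts 1/12 s, in which the tool goes at most 41.7 mm and 7.16 degrees, less where a joint would pass 70% of its speed; a pose out of reach is approached as far as the arm can. A call with a gripper value outside its range is refused whole. "grip" is the finger opening in m, from 0 to 0.0854, set as the call begins (left out, the last holds). The fingers move at their own pace and stop on an object; "grip_force" is the grip in N (left out, the last holds). Time passes only in rows, so rows that repeat a pose let the fingers close. It gives the time, the measured TCP pose, the force, the opening and the grip force at its end, in the units of the state.
- status.read_state(): the state, without advancing time (a new reading comes with each control period).
- get_image(name): name is "side" or "top" or "wrist"; returns a dict with "image" (384x512x3 uint8, red, green, blue), "intrinsics" (3x3 intrinsics, pixels), "R" (3x3) and "t" (3): a world point X has camera coordinates R X + t; the wrist camera has in their place "hand_eye" (4x4, takes a point from camera to tool coordinates, whose origin is the TCP and whose axes are the flange's). Camera axes: x right, y down, z forward; pixel columns grow to the right and rows downward; lengths in m; the calibration is good to about 2 mm. A picture is of the moment at which its call begins: read the wrist's pose just before it. There is no depth.
- order.sign_off(): hands the job in; it is judged then, once.
Trained networks look in a picture, given as the dict that the camera call returned (one of the last four; its "shot" number tells which), for a name from the list of things; names that differ only in an ending like _2 or _b are one class to them, and where a whole thing is asked for, a point or a joint stands for the part that bears it (a point fixed in the world has none). Each returns a list of dicts, best first, with "conf" (0 to 1); they miss things now and then, are a little off and sometimes report something else, mostly with a low value. They report only what shows in the picture. A call takes as long as a camera call.
- finder.trace(picture, query): "pixels" (384x512 bool, what is visible of it) and "centre" ([column, row] in pixels, amid what is visible of it).
The state is a dict: "time": time; "joint_pos": joint angles; "dq": joint speeds; "joint_efforts": joint torques, N m; "position": TCP position; "orientation": TCP orientation; "wrist_force": force on the tool from outside, world axes, zero at the start; "moment": the same for the moment, N m; "gripper_width": opening from 0.0 (shut) to 1.0 (fully open); "grasp_force": force on a finger pad.
Only numpy, scipy, OpenCV 4.12 (cv2) and the standard library are available. Lean on these libraries where they do the work, as an engineer would, in place of code of your own. Each camera call takes 0.05 s, during which the arm holds its last target. There are 200 camera calls.

## Working session

There is one attempt and no reset: what is moved stays moved. The work goes in short steps, Python scripts to look and compute and a tool call to move; the robot and the scene stay as the last step left them, time stands still between calls to the robot, and variables do not carry over. Pictures are saved under pics/ and viewed, at most 10 in all, crops included, and the job is handed in when it is done.

Besides the shell and the picture viewer there is one more tool, called by a JSON object that holds its "op" and its "data", one argument or row to a line. move_arm: Moves the arm, as the interface text tells. Its arguments: {"type":"object","properties":{"steps":{"type":"array"},"grip":{"type":"number"},"grip_force":{"type":"number"}},"required":["steps"]}

```bash
mkdir -p pics; cat > h.py <<'E'
import numpy as np, cv2
from scipy.spatial.transform import Rotation as Ro
from workcell import status,get_image,order,finder,env
def q2R(q): return Ro.from_quat([q[1],q[2],q[3],q[0]]).as_matrix()
def cam(name):
    s=status.read_state(); p=get_image(name)
    if 'R' in p: R=np.array(p['R']);t=np.array(p['t'])
    else:
        T=np.eye(4);T[:3,:3]=q2R(s['orientation']);T[:3,3]=s['position']
        W=np.linalg.inv(T@np.array(p['hand_eye']));R=W[:3,:3];t=W[:3,3]
    return p,R,t,np.array(p['intrinsics'])
def ray(px,R,t,K):
    d=R.T@np.linalg.solve(K,[px[0],px[1],1.]);return -R.T@t,d
def atz(px,z,R,t,K):
    o,d=ray(px,R,t,K);return o+d*(z-o[2])/d[2]
def proj(X,R,t,K):
    c=K@(R@np.array(X)+t);return c[:2]/c[2]
def tri(obs):
    A=0;b=0
    for px,R,t,K in obs:
        o,d=ray(px,R,t,K);d/=np.linalg.norm(d);P=np.eye(3)-np.outer(d,d);A=A+P;b=b+P@o
    return np.linalg.solve(A,b)
def save(n,im): cv2.imwrite('pics/'+n,im[...,::-1])
E
python3 - <<'E'
from h import *
s=status.read_state();print({k:np.round(v,3) for k,v in s.items()},env.tcp_to_tips)
P={}
for n in('top','side','wrist'):
    c=P[n]=cam(n);save(n+'0.png',c[0]['image']);print(n,(-c[1].T@c[2]).round(3))
    for q in('lower_tube','snap_button','collar_shoulder','next_hole'):
        r=finder.trace(c[0],q);print(n,q,[(round(x['conf'],2),np.round(x['centre'],1),x['pixels'].sum(), atz(x['centre'],.121,*c[1:]).round(3)) for x in r[:2]])
save('ts0.png',cv2.resize(np.hstack([P['top'][0]['image'],P['side'][0]['image']]),(800,300)))
E
```

```text
{'time': np.float64(0.0), 'joint_pos': array([ 1.126,  0.629,  0.038,  1.518, -0.027,  0.996, -0.02 ]), 'dq': array([ 0.   , -0.002,  0.   , -0.002, -0.002,  0.   ,  0.   ]), 'joint_efforts': array([-2.0000e-03, -5.6340e+01,  1.2250e+00, -1.9344e+01,  1.1000e-02,
        1.0000e-02, -0.0000e+00]), 'position': array([ 0.24 , -0.603,  0.244]), 'orientation': array([-0.001,  0.982,  0.188, -0.   ]), 'wrist_force': array([-0.542,  0.082,  0.175]), 'moment': array([ 0.003, -0.026,  0.035]), 'grasp_force': np.float64(0.0), 'gripper_width': np.float64(1.0)} 0.014
top [0.369 0.172 1.098]
top lower_tube [(0.91, array([230.7, 239.7]), np.int64(3344), array([0.481, 0.198, 0.121]))]
top snap_button []
top collar_shoulder [(0.85, array([232.3, 240. ]), np.int64(3438), array([0.48 , 0.195, 0.121])), (0.74, array([219. , 295.3]), np.int64(520), array([0.364, 0.238, 0.121]))]
top next_hole [(0.67, array([231.1, 239.7]), np.int64(3317), array([0.481, 0.198, 0.121]))]
side [ 0.159 -0.261  0.747]
side lower_tube [(0.82, array([213.6, 206.4]), np.int64(5191), array([0.471, 0.184, 0.121]))]
side snap_button []
side collar_shoulder [(0.96, array([220.3, 205.6]), np.int64(5191), array([0.482, 0.177, 0.121]))]
side next_hole [(0.66, array([218.6, 207.6]), np.int64(5214), array([0.476, 0.176, 0.121]))]
wrist [ 0.308 -0.576  0.374]
wrist lower_tube []
wrist snap_button []
wrist collar_shoulder []
wrist next_hole []
```

View pics/top0.png

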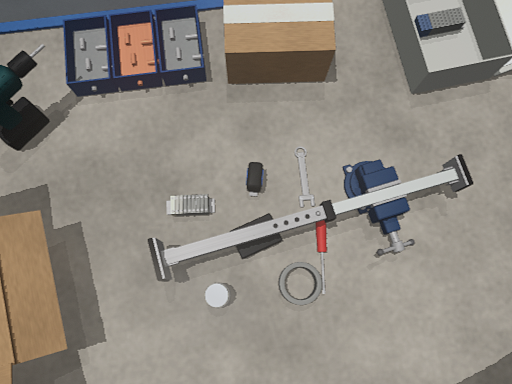

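View pics/side0.png

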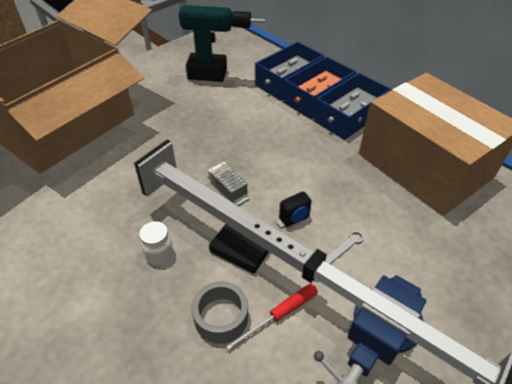

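The top view shows the collar at about (328,211), the first hole with its button at about (319,213), and the tube running to (165,255). In the side view the collar is at about (314,265) and the first hole at about (303,253).

```bash
python3 - <<'E'
from h import *
t=cam('top');s=cam('side')
for n,a,b in(('collar',(328,210),(314,263)),('hole1',(319,213),(303,253)),('tubeend',(168,255),(163,170)),('hole5?',(275,226),(254,226))):
    print(n,tri([(a,)+t[1:],(b,)+s[1:]]).round(4),atz(a,.121,*t[1:]).round(4),atz(b,.121,*s[1:]).round(4))
for n,c in(('t',t),('s',s)):
    im=c[0]['image']; 
    cr=im[190:250,250:350] if n=='t' else im[200:290,230:350]
    globals()['c'+n]=cv2.resize(cr,None,fx=600/cr.shape[1],fy=600/cr.shape[1],interpolation=cv2.INTER_CUBIC)
im=np.vstack([ct,cs]);im=cv2.resize(im,(int(600*600/im.shape[0]),600));save('crop.png',im);print(im.shape,ct.shape,cs.shape)
for q in('tape_roll','tape_measure','screw_jar','terminal_strip','bit_case'):
    r=finder.trace(t[0],q);print(q,[(round(x['conf'],2),atz(x['centre'],.03,*t[1:]).round(3)) for x in r[:1]])
E
```

```text
collar [ 0.5193 -0.028   0.1145] [ 0.5185 -0.0268  0.121 ] [ 0.5154 -0.0303  0.121 ]
hole1 [ 0.5141 -0.0051  0.1251] [ 0.5144 -0.0056  0.121 ] [ 0.5168 -0.0036  0.121 ]
tubeend [0.4652 0.3422 0.1084] [0.4653 0.3394 0.121 ] [0.4578 0.3309 0.121 ]
hole5? [0.4969 0.0974 0.1202] [0.4982 0.0966 0.121 ] [0.4951 0.0976 0.121 ]
(600, 444, 3) (360, 600, 3) (450, 600, 3)
tape_roll [(0.69, array([0.371, 0.017, 0.03 ]))]
tape_measure [(0.61, array([0.624, 0.131, 0.03 ]))]
screw_jar [(0.68, array([0.363, 0.248, 0.03 ]))]
terminal_strip [(0.94, array([0.589, 0.288, 0.03 ]))]
bit_case [(0.65, array([0.478, 0.133, 0.03 ]))]
```

View pics/crop.png

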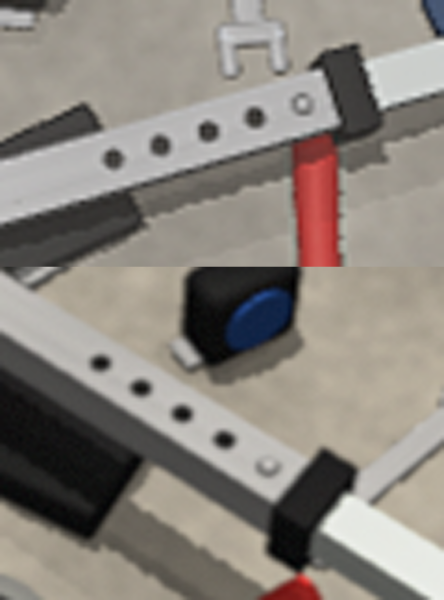

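The crop shows the button at about (302,103) in its top half, which is top-view pixel (318.0,213.2). In the side view it is at about (302.4,254.0). The next holes are dark and lie towards the free end. I'll move above it with the gripper shut.

{"op": "move_arm", "data": {
  "steps": [
    [[0,0,-0.04,0,0,0],[0.02,-0.02,-0.065,0,0,-6],[0.05,-0.05,-0.065,0,0,-12],[0.08,-0.08,-0.065,0,0,-18],[0.11,-0.11,-0.065,0,0,-24],[0.14,-0.14,-0.065,0,0,-30],[0.17,-0.17,-0.065,0,0,-36],[0.2,-0.2,-0.065,0,0,-42],[0.23,-0.23,-0.065,0,0,-48],[0.26,-0.26,-0.065,0,0,-54],[0.29,-0.29,-0.065,0,0,-60],[0.32,-0.31,-0.065,0,0,-66]]
  ],
  "grip": 0.0,
  "grip_force": 60
}}

```text
time: 2.1
position: [0.4219, -0.1964, 0.3108]
orientation: [0.0, 0.719, 0.694, -0.0]
wrist_force: [0.7, -0.1, 0.4]
gripper_width: 0.006
grasp_force: 0.0
```

```bash
python3 - <<'E'
from h import *
t=cam('top');s=cam('side')
# tube axis from hole pixels in the crops
ct=np.array([(302,103),(255,118),(208,131),(161,145),(113,159)])/4.44+[250,190]
cs=(np.array([(268,466),(225,440),(181,414),(141,388),(100,362)])-[0,266])/3.7+[230,200]
P=np.array([tri([(a,)+t[1:],(b,)+s[1:]]) for a,b in zip(ct,cs)]);print(P.round(4),np.linalg.norm(np.diff(P,axis=0),axis=1))
d=np.polyfit(np.arange(5),P,1)[0];print('dir',d/np.linalg.norm(d),np.degrees(np.arctan2(d[1],d[0])))
st=status.read_state();R=q2R(st['orientation']);print(st['time'],st['position'],R.round(3),'x ang',np.degrees(np.arctan2(R[1,0],R[0,0])))
print('to above (0.512,-.003,.25):',R.T@(np.array([.512,-.003,.25])-st['position']))
E
```

```text
[[ 0.5147 -0.0038  0.1199]
 [ 0.5107  0.0207  0.1193]
 [ 0.5068  0.0456  0.119 ]
 [ 0.5032  0.07    0.1192]
 [ 0.4992  0.0951  0.1197]] [0.02481571 0.0251719  0.02468664 0.02537454]
dir [-0.15360702  0.9881295  -0.00223212] 98.83603914645774
2.2 [ 0.42626855 -0.19172962  0.31117705] [[ 0.026  1.     0.004]
 [ 1.    -0.026  0.003]
 [ 0.003  0.004 -1.   ]] x ang 88.4880226955754
to above (0.512,-.003,.25): [0.19074505 0.08046828 0.06206902]
```

{"op": "move_arm", "data": {
  "steps": [
    [[0.03,0.013,0.01,0,0,-3],[0.06,0.026,0.03,0,0,-6],[0.09,0.039,0.05,0,0,-9],[0.12,0.052,0.07,0,0,-10.3],[0.15,0.066,0.085,0,0,-10.3],[0.18,0.08,0.09,0,0,-10.3],[0.188,0.0838,0.092,0,0,-10.3],[0.188,0.0838,0.092,0,0,-10.3],[0.188,0.0838,0.092,0,0,-10.3]]
  ]
}}

```text
time: 2.95
position: [0.5135, -0.0149, 0.2183]
orientation: [0.0, 0.656, 0.755, -0.001]
wrist_force: [0.0, -0.7, -0.2]
gripper_width: 0.004
grasp_force: 0.0
```

```bash
python3 - <<'E'
from h import *
c=cam('wrist');save('w1.png',c[0]['image'])
st=status.read_state();R=q2R(st['orientation']);print(st['time'],st['position'],np.degrees(np.arctan2(R[1,0],R[0,0])),st['wrist_force'],R[2].round(4))
for q in('lower_tube','snap_button','collar_shoulder','next_hole'):
    r=finder.trace(c[0],q);print(q,[(round(x['conf'],2),np.round(x['centre'],1),x['pixels'].sum(), atz(x['centre'],.121,*c[1:]).round(4)) for x in r[:2]])
b=np.array([.5147,-.0038,.1195]);d=np.array([-.1536,.9881,0]);
for k in(-.015,0,.025,.05):print(k,proj(b+k*d,*c[1:]))
print('tip',proj(st['position']+R@[0,0,.014],*c[1:]))
E
```

```text
3.0 [ 0.51326937 -0.01589461  0.21844466] 97.89408010350746 [ 0.58650453 -1.97518392  0.42967316] [-1.4e-03 -8.0e-04 -1.0e+00]
lower_tube [(0.66, array([264.3, 118.8]), np.int64(9156), array([0.5141, 0.0473, 0.121 ]))]
snap_button [(0.59, array([260.4, 178.6]), np.int64(135), array([0.518 , 0.0016, 0.121 ]))]
collar_shoulder [(0.91, array([259.9, 106.2]), np.int64(8979), array([0.5096, 0.0557, 0.121 ]))]
next_hole [(0.7, array([261.5, 106.5]), np.int64(8839), array([0.5108, 0.0557, 0.121 ])), (0.57, array([99.6, 82. ]), np.int64(6595), array([0.3931, 0.0561, 0.121 ]))]
-0.015 [255.54809235 201.93268938]
0 [255.32680993 184.06042018]
0.025 [254.93985593 152.80739108]
0.05 [254.52834257 119.57078099]
tip [250.29036285 247.5568824 ]
```

View pics/w1.png

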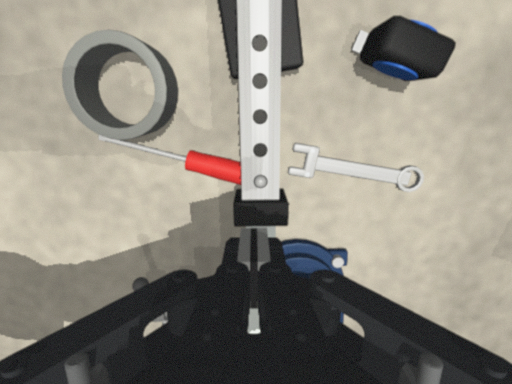

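The wrist view shows the button at about (260,182) and the collar at rows 193–222. The shut fingertips sit over the vise side of the collar, with their gap line at column 254. I'll check that the arm has settled.

```bash
cat > tgt.py <<'E'
from h import *
import sys
def go(p,ang=98.84):
    st=status.read_state();R=q2R(st['orientation']);a=np.degrees(np.arctan2(R[1,0],R[0,0]))
    print('t',round(st['time'],2),'pos',np.round(st['position'],4),'ang',a.round(2),'F',np.round(st['wrist_force'],1),'| tool shift',(R.T@(np.array(p)-st['position'])).round(4),'turnz',(a-ang).round(2))
if __name__=='__main__': go([float(x) for x in sys.argv[1:4]])
E
python3 - <<'E'
from tgt import *
for i in range(3): get_image('top'); go([.516,-.0055,.150])
E
```

```text
t 3.25 pos [ 0.5135 -0.0155  0.2187] ang 97.87 F [-0.  -0.5 -0.1] | tool shift [0.0096 0.0038 0.0687] turnz -0.97
t 3.3 pos [ 0.5136 -0.0152  0.2187] ang 97.89 F [-0.8 -0.1  0.1] | tool shift [0.0093 0.0037 0.0687] turnz -0.95
t 3.35 pos [ 0.5137 -0.0149  0.2186] ang 97.92 F [-0.3  0.1  0.5] | tool shift [0.009  0.0036 0.0686] turnz -0.92
```

{"op": "move_arm", "data": {
  "steps": [
    [[0.005,0.002,0.015,0,0,-0.9],[0.009,0.0036,0.03,0,0,-0.9],[0.009,0.0036,0.045,0,0,-0.9],[0.009,0.0036,0.058,0,0,-0.9],[0.009,0.0036,0.066,0,0,-0.9],[0.009,0.0036,0.0685,0,0,-0.9],[0.009,0.0036,0.0685,0,0,-0.9],[0.009,0.0036,0.0685,0,0,-0.9],[0.009,0.0036,0.0685,0,0,-0.9]]
  ]
}}

```text
time: 4.1
position: [0.5166, -0.0046, 0.1506]
orientation: [0.001, 0.65, 0.76, 0.0]
wrist_force: [0.2, -0.1, 1.4]
gripper_width: -0.0
grasp_force: 0.0
```

```bash
python3 - <<'E'
from tgt import *
go([.516,-.0055,.150])
c=cam('wrist');s=cam('side')
st=status.read_state();R=q2R(st['orientation'])
print('tip',proj(st['position']+R@[0,0,.014],*c[1:]),'side',proj(st['position']+R@[0,0,.014],*s[1:]))
a=cv2.resize(c[0]['image'][120:300,170:350],(400,400),interpolation=2);b=cv2.resize(s[0]['image'][200:290,260:350],(400,400),interpolation=2)
save('w2.png',np.hstack([a,b]))
E
```

```text
t 4.1 pos [ 0.5166 -0.0046  0.1506] ang 98.89 F [ 0.2 -0.1  1.4] | tool shift [-0.0008 -0.0008  0.0006] turnz 0.05
tip [250.87293051 245.58892682] side [304.14936359 248.2073564 ]
```

View pics/w2.png

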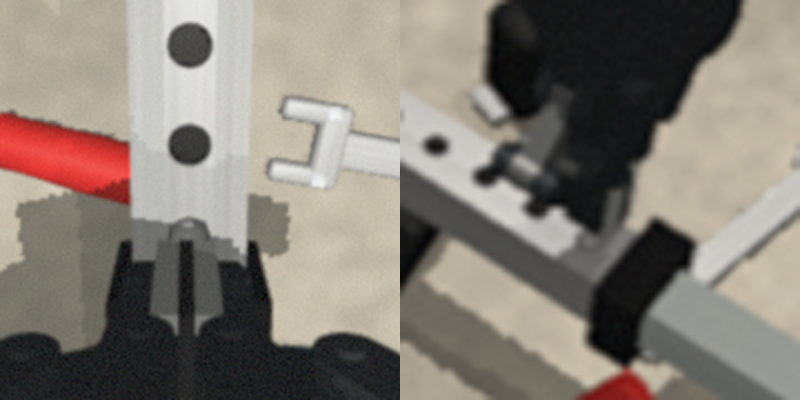

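The left half of the crop shows the button's far edge just ahead of the fingertips at (188,225). The gap line is at column 185 and the hole line at 189, so the tip should move about 1 mm sideways and a few mm along +y. I'll start over the hole centre and descend by feel.

{"op": "move_arm", "data": {
  "steps": [
    [[0.002,0.001,0.003,0,0,0],[0.003,0.001,0.006,0,0,0],[0.003,0.001,0.008,0,0,0],[0.003,0.001,0.009,0,0,0],[0.003,0.001,0.009,0,0,0],[0.003,0.001,0.009,0,0,0]]
  ]
}}

```text
time: 4.7
position: [0.5165, -0.0015, 0.1407]
orientation: [-0.0, 0.65, 0.76, -0.0]
wrist_force: [0.9, -0.0, 0.1]
gripper_width: -0.0
grasp_force: 0.0
```

```bash
python3 - <<'E'
from tgt import *
go([.516,-.0055,.133])
c=cam('wrist');save('w3.png',cv2.resize(c[0]['image'][160:280,180:340],(640,480),interpolation=2))
E
```

```text
t 4.7 pos [ 0.5165 -0.0015  0.1407] ang 98.91 F [ 0.9 -0.   0.1] | tool shift [-0.0039 -0.0011  0.0077] turnz 0.07
```

View pics/w3.png

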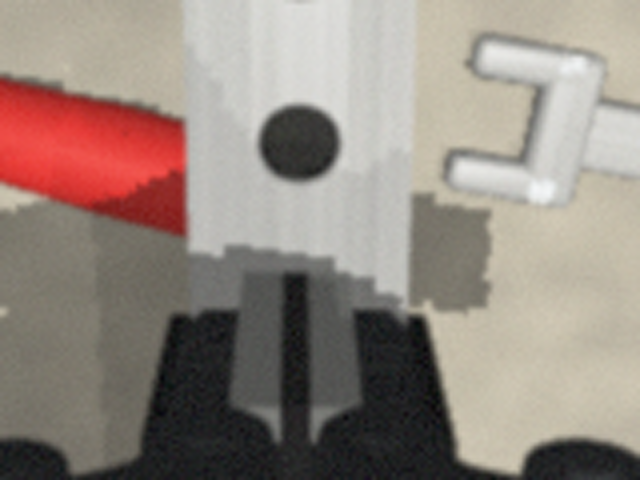

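The next hole is at (299,143) and the fingertip's front edge at row 272, with the gap line at 296. After parallax the finger is centred within about 1 mm of the button and clear of the shoulder by about 3 mm. I'll press down by feel.

{"op": "move_arm", "data": {
  "steps": [
    [[0,0,0.001,0,0,0],[0,0,0.002,0,0,0],[0,0,0.003,0,0,0],[0,0,0.004,0,0,0],[0,0,0.004,0,0,0]]
  ]
}}

```text
time: 5.17
position: [0.5167, -0.0015, 0.137]
orientation: [0.0, 0.65, 0.76, 0.0]
wrist_force: [0.1, 0.4, 3.1]
gripper_width: -0.001
grasp_force: 1.5
```

```bash
python3 tgt.py .516 -.0055 .133
```

```text
t 5.17 pos [ 0.5167 -0.0015  0.137 ] ang 98.9 F [0.1 0.4 3.1] | tool shift [-0.0039 -0.0013  0.004 ] turnz 0.06
```

{"op": "move_arm", "data": {
  "steps": [
    [[0,0,0.0005,0,0,0],[0,0,0.001,0,0,0],[0,0,0.0015,0,0,0],[0,0,0.002,0,0,0],[0,0,0.002,0,0,0]]
  ]
}}

```text
time: 5.58
position: [0.5167, -0.0015, 0.1353]
orientation: [0.0, 0.65, 0.76, 0.0]
wrist_force: [-1.3, 0.2, 6.7]
gripper_width: -0.002
grasp_force: 3.4
```

{"op": "move_arm", "data": {
  "steps": [
    [[0,0,0.0005,0,0,0],[0,0,0.001,0,0,0],[0,0,0.001,0,0,0]]
  ]
}}

```text
time: 5.83
position: [0.5167, -0.0015, 0.1344]
orientation: [0.0, 0.65, 0.76, 0.0]
wrist_force: [-2.1, 0.1, 7.4]
gripper_width: -0.002
grasp_force: 3.8
```

{"op": "move_arm", "data": {
  "steps": [
    [[0,0,0.0005,0,0,0],[0,0,0.001,0,0,0],[0,0,0.001,0,0,0]]
  ]
}}

```text
time: 6.08
position: [0.5167, -0.0015, 0.1335]
orientation: [0.0, 0.65, 0.76, 0.0]
wrist_force: [-2.2, -0.1, 6.7]
gripper_width: 0.0
grasp_force: 4.1
```

{"op": "move_arm", "data": {
  "steps": [
    [[0,0,0.0005,0,0,0],[0,0,0.001,0,0,0],[0,0,0.001,0,0,0]]
  ]
}}

```text
time: 6.33
position: [0.5167, -0.0015, 0.133]
orientation: [0.0, 0.65, 0.76, 0.0]
wrist_force: [-2.7, -0.6, 12.4]
gripper_width: 0.002
grasp_force: 6.3
```

{"op": "move_arm", "data": {
  "steps": [
    [[-0.0005,0,0.0003,0,0,0],[-0.001,0,0.0003,0,0,0],[-0.0015,0,0.0003,0,0,0],[-0.002,0,0.0003,0,0,0],[-0.002,0,0.0003,0,0,0]]
  ]
}}

```text
time: 6.75
position: [0.5168, -0.0017, 0.133]
orientation: [-0.0, 0.65, 0.76, 0.001]
wrist_force: [-3.7, 2.7, 15.6]
gripper_width: -0.001
grasp_force: 7.7
```

{"op": "move_arm", "data": {
  "steps": [
    [[-0.0005,0,0,0,0,0],[-0.001,0,0,0,0,0],[-0.001,0,0,0,0,0]]
  ]
}}

```text
time: 7.0
position: [0.5168, -0.0018, 0.133]
orientation: [-0.001, 0.649, 0.76, 0.001]
wrist_force: [-5.6, 5.9, 15.5]
gripper_width: 0.001
grasp_force: 7.8
```

{"op": "move_arm", "data": {
  "steps": [
    [[-0.0005,-0.0005,0,0,0,0],[-0.001,-0.001,0,0,0,0],[-0.001,-0.001,0,0,0,0]]
  ]
}}

```text
time: 7.25
position: [0.5168, -0.0019, 0.133]
orientation: [-0.0, 0.649, 0.761, 0.002]
wrist_force: [-2.6, 7.9, 13.6]
gripper_width: 0.004
grasp_force: 6.8
```

```bash
python3 - <<'E'
from tgt import *
go([.516,-.0055,.133]);s=status.read_state();print(s['moment'])
E
```

```text
t 7.25 pos [ 0.5168 -0.0019  0.133 ] ang 99.04 F [-2.6  7.9 13.6] | tool shift [-0.0034 -0.0013 -0.    ] turnz 0.2
[1.50465646 0.74120102 0.0055994 ]
```

{"op": "move_arm", "data": {
  "steps": [
    [[-0.0005,-0.0005,0.0001,0,0,0],[-0.001,-0.0005,0.0001,0,0,0],[-0.0015,-0.0005,0.0001,0,0,0],[-0.0015,-0.0005,0.0001,0,0,0]]
  ]
}}

```text
time: 7.58
position: [0.517, -0.0029, 0.133]
orientation: [-0.0, 0.649, 0.761, 0.003]
wrist_force: [-3.3, 8.2, 14.4]
gripper_width: 0.003
grasp_force: 6.7
```

{"op": "move_arm", "data": {
  "steps": [
    [[-0.0005,0,0,0,0,0],[-0.001,0,0,0,0,0],[-0.001,0,0,0,0,0]]
  ]
}}

```text
time: 7.83
position: [0.5173, -0.0045, 0.133]
orientation: [0.0, 0.649, 0.761, 0.003]
wrist_force: [-3.1, 6.9, 12.6]
gripper_width: 0.002
grasp_force: 6.5
```

{"op": "move_arm", "data": {
  "steps": [
    [[-0.0003,0,0.0002,0,0,0],[-0.0006,0,0.0002,0,0,0],[-0.001,0,0.0002,0,0,0],[-0.001,0,0.0002,0,0,0]]
  ]
}}

```text
time: 8.17
position: [0.5174, -0.005, 0.1329]
orientation: [-0.0, 0.649, 0.761, 0.003]
wrist_force: [-3.2, 7.3, 15.2]
gripper_width: 0.0
grasp_force: 7.5
```

```bash
python3 - <<'E'
from tgt import *
go([.516,-.0055,.133])
t=cam('top');im=t[0]['image'][180:270,240:360];c=cam('wrist');w=c[0]['image'][130:250,180:340]
save('w4.png',np.hstack([cv2.resize(im,(400,300),interpolation=2),cv2.resize(w,(400,300),interpolation=2)]))
E
```

```text
t 8.17 pos [ 0.5174 -0.005   0.1329] ang 99.07 F [-3.2  7.3 15.2] | tool shift [-0.0003 -0.0015 -0.0001] turnz 0.23
```

View pics/w4.png

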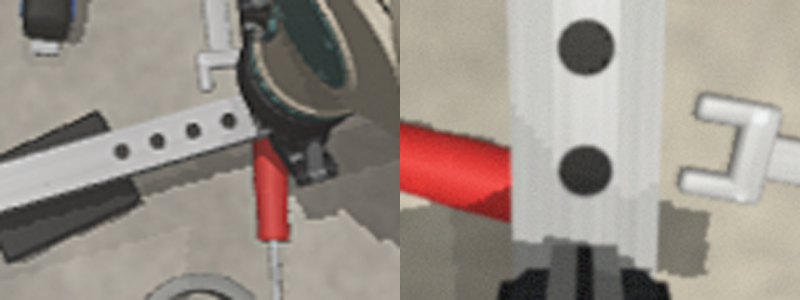

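The next hole is at about (585,172) in the right crop and the finger edge at row 243. The finger is therefore still centred about on the first hole, with the shoulder a few mm further. I'll keep sliding.

{"op": "move_arm", "data": {
  "steps": [
    [[-0.0005,0,0,0,0,0],[-0.001,0,0,0,0,0],[-0.0015,0,0,0,0,0],[-0.002,0,0,0,0,0],[-0.002,0,0,0,0,0]]
  ]
}}

```text
time: 8.68
position: [0.5177, -0.0065, 0.1329]
orientation: [-0.0, 0.649, 0.761, 0.003]
wrist_force: [-2.5, 8.6, 14.4]
gripper_width: -0.002
grasp_force: 7.2
```

{"op": "move_arm", "data": {
  "steps": [
    [[-0.0005,0,0.0001,0,0,0],[-0.001,0,0.0001,0,0,0],[-0.001,0,0.0001,0,0,0]]
  ]
}}

```text
time: 8.93
position: [0.5178, -0.0068, 0.1329]
orientation: [-0.0, 0.649, 0.761, 0.003]
wrist_force: [-4.2, 9.5, 15.6]
gripper_width: 0.0
grasp_force: 7.7
```

{"op": "move_arm", "data": {
  "steps": [
    [[-0.0005,-0.0005,0,0,0,0],[-0.001,-0.001,0,0,0,0],[-0.0015,-0.001,0,0,0,0],[-0.0015,-0.001,0,0,0,0]]
  ]
}}

```text
time: 9.27
position: [0.5181, -0.0092, 0.1329]
orientation: [0.0, 0.649, 0.761, 0.004]
wrist_force: [-2.0, 7.8, 13.1]
gripper_width: -0.001
grasp_force: 6.6
```

{"op": "move_arm", "data": {
  "steps": [
    [[-0.0005,0,0,0,0,0],[-0.001,0,0,0,0,0],[-0.001,0,0,0,0,0]]
  ]
}}

```text
time: 9.52
position: [0.5182, -0.0101, 0.133]
orientation: [0.0, 0.649, 0.761, 0.004]
wrist_force: [-1.1, 8.1, 13.8]
gripper_width: -0.002
grasp_force: 6.7
```

```bash
python3 - <<'E'
from tgt import *
go([.516,-.0055,.133])
t=cam('top');im=t[0]['image'][190:250,250:330];c=cam('wrist');w=c[0]['image'][130:250,180:340]
save('w5.png',np.hstack([cv2.resize(im,(400,300),interpolation=2),cv2.resize(w,(400,300),interpolation=2)]))
E
```

```text
t 9.52 pos [ 0.5182 -0.0101  0.133 ] ang 99.08 F [-1.1  8.1 13.8] | tool shift [ 0.0049 -0.0014 -0.    ] turnz 0.24
```

View pics/w5.png

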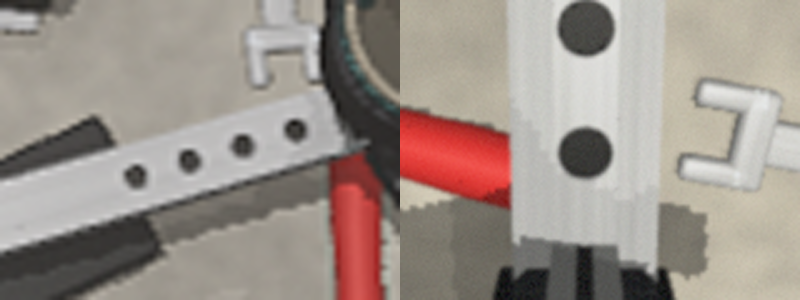

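The next hole is now at (585,153) and the finger edge at row 243, which is 18 mm away. That puts the finger right at the shoulder. I'll measure the tube shift numerically.

```bash
cat >> h.py <<'E'
def gray(im): return cv2.cvtColor(im,cv2.COLOR_RGB2GRAY).astype(np.float32)
def shift():
    # tube displacement along its axis: dark hole centroids in the fresh top view against top0.png
    out=[]
    c=cam('top');b=np.array([.5147,-.0038,.1195]);d=np.array([-.1536,.9881,0])
    for im in(cv2.imread('pics/top0.png')[...,::-1].copy(),c[0]['image']):
        g=255-gray(im); s=[]
        prof=[]
        ks=np.arange(.012,.125,.0004)
        pts=np.array([[proj(b+k*d+w*np.array([.9881,.1536,0]),*c[1:]) for w in(-.002,0,.002)] for k in ks],np.float32)
        out.append(cv2.remap(g,pts[...,0],pts[...,1],cv2.INTER_CUBIC).mean(1))
    a,e=[o-np.median(o) for o in out]
    best=[(np.corrcoef(a[50:250],np.interp(np.arange(50,250)-m/.4,np.arange(len(e)),e))[0,1],m) for m in np.arange(-6,28,.1)]
    return max((x for x in best))
E
python3 -c "
from h import *
print(shift())"
```

```text
(np.float64(0.9943788894274663), np.float64(3.899999999999965))
```

The tube has moved 3.9 mm and the button is wedging under. I'll go on with the same press.

{"op": "move_arm", "data": {
  "steps": [
    [[-0.0005,0,0,0,0,0],[-0.001,0,0,0,0,0],[-0.0015,0,0,0,0,0],[-0.002,0,0,0,0,0],[-0.0025,0,0,0,0,0],[-0.003,0,0,0,0,0],[-0.003,0,0,0,0,0]]
  ]
}}

```text
time: 10.25
position: [0.5183, -0.0106, 0.133]
orientation: [-0.001, 0.648, 0.761, 0.005]
wrist_force: [-2.4, 13.5, 14.3]
gripper_width: -0.001
grasp_force: 8.8
```

```bash
python3 -c "
from tgt import *
go([.516,-.0055,.133]);print(shift())"
```

```text
t 10.25 pos [ 0.5183 -0.0106  0.133 ] ang 99.18 F [-2.4 13.5 14.3] | tool shift [ 0.0054 -0.0015 -0.    ] turnz 0.34
(np.float64(0.9964586438920021), np.float64(4.299999999999963))
```

{"op": "move_arm", "data": {
  "steps": [
    [[-0.0005,0,0.0001,0,0,0],[-0.001,-0.0003,0.0001,0,0,0],[-0.0015,-0.0005,0.0001,0,0,0],[-0.0015,-0.0005,0.0001,0,0,0]]
  ]
}}

```text
time: 10.63
position: [0.5184, -0.0116, 0.1329]
orientation: [-0.001, 0.648, 0.762, 0.005]
wrist_force: [-1.1, 12.5, 12.6]
gripper_width: -0.002
grasp_force: 9.6
```

{"op": "move_arm", "data": {
  "steps": [
    [[-0.0005,0,0,0,0,0],[-0.001,0,0,0,0,0],[-0.001,0,0,0,0,0]]
  ]
}}

```text
time: 10.88
position: [0.5191, -0.0161, 0.1329]
orientation: [0.001, 0.649, 0.761, 0.004]
wrist_force: [-0.3, 4.5, 12.5]
gripper_width: 0.0
grasp_force: 8.0
```

```bash
python3 -c "
from tgt import *
go([.516,-.0055,.133]);print(shift())"
```

```text
t 10.88 pos [ 0.5191 -0.0161  0.1329] ang 99.09 F [-0.3  4.5 12.5] | tool shift [ 0.011  -0.0014 -0.    ] turnz 0.25
(np.float64(0.9958093314660401), np.float64(9.799999999999944))
```

The button is wedged: the force dropped to 4.5 N and the tube is at 9.8 mm. I'll ease the press and go on.

{"op": "move_arm", "data": {
  "steps": [
    [[-0.0007,0,0,0,0,0],[-0.0014,0,0,0,0,0],[-0.002,0,-0.0001,0,0,0],[-0.0027,0,-0.0002,0,0,0],[-0.0034,0,-0.0003,0,0,0],[-0.004,0,-0.0005,0,0,0],[-0.0047,0,-0.0007,0,0,0],[-0.005,0,-0.0009,0,0,0],[-0.005,0,-0.001,0,0,0]]
  ]
}}

```text
time: 11.68
position: [0.52, -0.0227, 0.133]
orientation: [0.001, 0.649, 0.76, 0.003]
wrist_force: [2.6, 4.0, 3.1]
gripper_width: -0.004
grasp_force: 3.6
```

```bash
python3 -c "
from tgt import *
go([.516,-.0055,.133]);print(shift())"
```

```text
t 11.68 pos [ 0.52   -0.0227  0.133 ] ang 99.01 F [2.6 4.  3.1] | tool shift [ 0.0177 -0.0013  0.    ] turnz 0.17
(np.float64(0.9979651166423117), np.float64(16.499999999999922))
```

{"op": "move_arm", "data": {
  "steps": [
    [[-0.0007,0.0003,-0.0002,0,0,0],[-0.0014,0.0006,-0.0004,0,0,0],[-0.002,0.001,-0.0004,0,0,0],[-0.0027,0.001,-0.0004,0,0,0],[-0.0034,0.001,-0.0004,0,0,0],[-0.004,0.001,-0.0004,0,0,0],[-0.0047,0.001,-0.0004,0,0,0],[-0.0053,0.001,-0.0004,0,0,0],[-0.0055,0.001,-0.0004,0,0,0]]
  ]
}}

```text
time: 12.48
position: [0.5206, -0.0305, 0.133]
orientation: [0.001, 0.65, 0.76, 0.001]
wrist_force: [4.8, 1.9, 4.2]
gripper_width: -0.001
grasp_force: 3.1
```

```bash
python3 -c "
from tgt import *
go([.516,-.0055,.133]);print(shift())"
```

```text
t 12.48 pos [ 0.5206 -0.0305  0.133 ] ang 98.88 F [4.8 1.9 4.2] | tool shift [ 0.0254 -0.0006 -0.    ] turnz 0.04
(np.float64(0.9931149023995193), np.float64(24.29999999999989))
```

{"op": "move_arm", "data": {
  "steps": [
    [[-0.0004,0,0,0,0,0],[-0.0008,0,0,0,0,0],[-0.0012,0,0,0,0,0],[-0.0015,0,0,0,0,0],[-0.0015,0,0,0,0,0]]
  ]
}}

```text
time: 12.95
position: [0.5207, -0.0313, 0.133]
orientation: [0.001, 0.65, 0.76, 0.001]
wrist_force: [3.7, 3.2, 5.6]
gripper_width: -0.001
grasp_force: 3.4
```

```bash
python3 -c "
from tgt import *
go([.516,-.0055,.133]);print(shift())
c=cam('wrist');save('w6.png',cv2.resize(c[0]['image'][130:250,180:340],(640,480),interpolation=2))"
```

```text
t 12.95 pos [ 0.5207 -0.0313  0.133 ] ang 98.91 F [3.7 3.2 5.6] | tool shift [ 0.0262 -0.0006  0.    ] turnz 0.07
(np.float64(0.9936353580686923), np.float64(25.099999999999888))
```

View pics/w6.png

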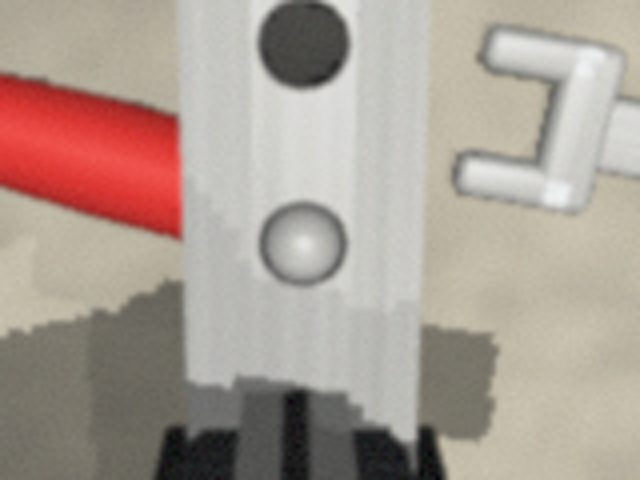

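The button (302,243) now stands in the next hole, with the shift at 25.1 mm. I'll back off the shoulder and lift clear.

{"op": "move_arm", "data": {
  "steps": [
    [[0.001,0,-0.0005,0,0,0],[0.002,0,-0.002,0,0,0],[0.002,0,-0.006,0,0,0],[0.002,0,-0.015,0,0,0],[0.002,0,-0.03,0,0,0],[0,0,-0.05,0,0,0],[-0.01,0,-0.07,0,0,0],[-0.03,0,-0.09,0,0,0],[-0.05,0,-0.1,0,0,0],[-0.05,0,-0.1,0,0,0],[-0.05,0,-0.1,0,0,0]]
  ]
}}

```text
time: 13.97
position: [0.5265, -0.083, 0.2331]
orientation: [0.0, 0.651, 0.759, -0.0]
wrist_force: [-0.8, 0.4, 0.7]
gripper_width: -0.002
grasp_force: 0.0
```

```bash
python3 -c "
from tgt import *
go([.516,-.0055,.133]);print(shift())
c=cam('wrist');s=cam('side')
w=c[0]['image'][90:240,180:340];v=s[0]['image'][200:290,230:326]
save('w7.png',np.hstack([cv2.resize(w,(400,375),interpolation=2),cv2.resize(v,(400,375),interpolation=2)]))"
```

```text
t 13.97 pos [ 0.5265 -0.083   0.2331] ang 98.71 F [-0.8  0.4  0.7] | tool shift [0.0783 0.0013 0.1   ] turnz -0.13
(np.float64(0.9936693692279948), np.float64(25.099999999999888))
```

View pics/w7.png

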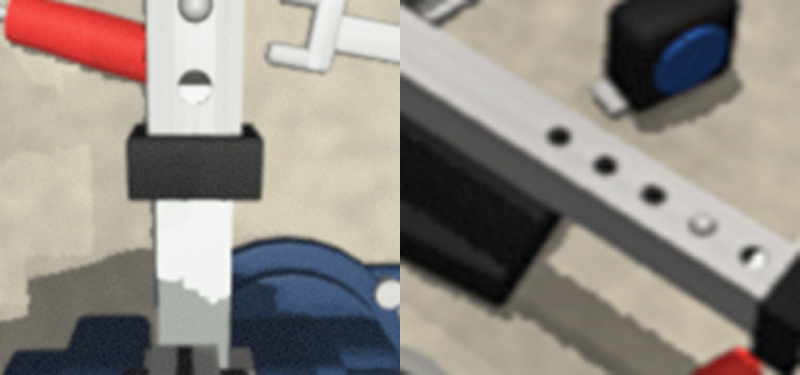

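The button stands up in the second hole at (702,224), the first hole is open, the tube shift is 25.1 mm and the bystanders haven't moved. I'll hand it in.

```bash
python3 -c "
from h import *
print(order.sign_off())"
```

```text
the job is handed in; nothing more can be done
None
```

The prop is one hole shorter: the tube moved about 25.1 mm, the button stands up in the next hole, the arm is clear, and I handed the job in at about 14 s; the last readings showed about 15.6 N down and 13.5 N of push at most.

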